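Change over the candle bench for the next pour

TASK

Change the bench over for the next pour: the finished candle goes from the warming plate to the cooling rack, the unpoured tin from the scale to the warming plate, and the wax block from the rack to the scale, each centred on its place. Stack the tall beaker loosely inside the short one, lowering it until it just sits, never pressing it tight, and leaving the short one where it stands; that frees the cork mat for parking a thing while you swap. Keep the tins, the block and the beakers upright throughout.

Things in the scene. Friction and masses are not known exactly. Their poses are not given: they have to be found in the camera images.
- candle: Finished candle: round steel tin, 54 mm diameter, 52 mm high, filled to 4 mm under the rim with pale set wax and a cardboard roll showing as rings; two small cardboard wicks reach 63 mm above its foot. Starts on the warming plate. About 140 g. Origin: centre of underside, z up. (The bigger 80 mm tins along the far table edge are stock, not part of the job.)
- unpoured: Unpoured tin: round steel tin, 54 mm diameter, 76 mm high, taller than the candle, holding a dry cardboard roll 4 mm under its rim with dark gaps between the turns; two small wicks stand up to 83 mm above the foot. At the start it stands on the scale. About 90 g. Origin: centre of its underside, z up.
- wax_block: Pale wax block, 70 mm long (its x) by 45 mm wide (its y) by 40 mm high, two scored lines across its top. At the start it lies on the cooling rack. About 110 g. Origin: centre of its underside, z up.
- tall_beaker: Tall tapered aluminium beaker, open at the top, empty: 110 mm high, outer diameter 40 mm at the foot and 62 mm at the rim, wall 2.5 mm. At the start it stands on the cork mat. About 80 g. Origin: centre of its underside, z up.
- short_beaker: Short tapered aluminium beaker, empty, loose on the table: 80 mm high, outer diameter 43 mm at the foot, 59 mm at the rim, inner 53 mm at the mouth. About 150 g. The tall one's walls meet its walls with the tall foot 15 to 16 mm above its foot, the tall rim 45 mm above its rim: let go there or up to 10 mm higher. A drop over 20 mm or a push over 25 N may wedge them. Origin: centre of underside, z up.
- plate: Warming plate: round grey housing 112 mm across with a dark metal disc of 92 mm diameter on top, its upper face 25 mm above the table; a small black switch block at its -x side. Fixed. Origin: centre of its underside (on the table), z up.
- rack: Cooling rack: square steel grid of flat bars, 104 mm by 104 mm, upper face of the bars 18 mm above the table. Fixed. Origin: its centre, at table height, z up.
- scale: Weighing scale: light grey slab 130 mm by 108 mm with a round white pan of 90 mm diameter, pan face 22 mm above the table, and a dark display strip at its -x side. Fixed. Origin: under the pan's centre, at table height, z up.
- mat: Round cork mat, 110 mm diameter, 6 mm thick, the parking place once the tall beaker is off it. Fixed. Origin: centre of its underside (on the table), z up.
- dish: Bystander: shallow steel dish, 96 mm diameter, 14 mm high, with cut cardboard strips; not a parking place. Fixed. Origin: centre of its underside, z up.
Things that resemble listed ones, but are neither listed nor needed, are in the scene too. Leave any blue or turquoise look-alike of the tall_beaker alone.

How it is judged:
At the end, for the whole second after the job is handed in: Candle on rack, unpoured tin on plate, wax block on scale: each within 15 mm of the centre, its foot within 5 mm of that surface, tilt under 0.12 rad. Tall beaker in the short one: axes within 8 mm, foot 8 to 28 mm above its foot, both upright, short one moved under 30 mm. All at rest (horizontal distance between candle and rack below 0.015 m and z of candle in the frame of rack between 0.013 and 0.023 m and angle between each of candle, unpoured, wax_block, tall_beaker, short_beaker's own z axis and vertical below 0.12 rad and horizontal distance between unpoured and plate below 0.015 m and z of unpoured in the frame of plate between 0.02 and 0.03 m and horizontal distance between wax_block and scale below 0.015 m and z of wax_block in the frame of scale between 0.017 and 0.027 m and horizontal distance between tall_beaker and short_beaker below 0.008 m and z of tall_beaker in the frame of short_beaker between 0.008 and 0.028 m and distance of short_beaker from where it was at the start of the episode below 0.03 m and linear speed of each of candle, unpoured, wax_block, tall_beaker, short_beaker below 0.02 m/s); the robot touches nothing.
It fails at once if the beakers are wedged: their walls squeeze each other with over 60 N (a push down of some 40 N) (contact force between tall_beaker and short_beaker above 60 N).
It fails at once if a tin, the block or a beaker is tipped by more than 0.6 rad (angle between any of candle, unpoured, wax_block, tall_beaker, short_beaker's own z axis and vertical above 0.6 rad).
It also fails if it takes over 128 s, if anything falls off the work surface, if the arm or the gripper's body presses on something with over 40 N, if the wrist force passes 120 N, or if a joint passes its speed limit or range.

ROBOT

A 6-joint arm with a two-finger parallel gripper is mounted at the origin on the work surface. World frame = base frame: x ahead of the robot, y to its left, z up, the work surface at z = 0. Lengths are in m, angles in rad, forces in N, time in s.
With the tool pointing down it reaches from about 0.325 to 0.9 m from the base axis. Payload 6.1 kg.
Tool frame: the origin (TCP) lies midway between the tips of the shut fingers; the grasp point (between the pads) lies 19 mm behind it; x points along the fingers, y is the direction in which the jaws open and shut, and the axes are right-handed (so a half turn about x gives the same grasp; the last joint's range is limited). The gripper opens to 85 mm and grips with 20 to 120 N. Pads are 22 mm wide; open, the fingers measure 114 mm over their backs; the gripper's body (76 mm by 85 mm) begins 54 mm behind the grasp point. The pads swing forward as they close: fully open they stand 13 mm farther back than shut.
Start: joints at [1.197, 0.22, 1.526, -0, 1.395, -0.126], TCP at [0.153, 0.606, 0.231] pointing down, gripper open.
Joint ranges: [-2.98, 2.98], [-0.91, 2.08], [0.09, 2.57], [-1.24, 4.39], [0.2, 2.65], [-2.68, 2.68]. Speed limits (rad/s): [2.57, 2.57, 3.01, 3.14, 3.14, 3.14].

INTERFACE

Orientations are given as [roll, pitch, yaw] about the fixed x, y, z axes, in that order (R = Rz(yaw) Ry(pitch) Rx(roll)).
In Python, from plant import movep, move_l, set_joints, gripper_to, hold, inverse_kinematics, observe, get_image, get_calibration, Unreachable, job_done gives the robot as it stands. Calls block until the motion is done:
- movep(position, orientation): joint-space move of the TCP to a pose.
- move_l(position, feed=0.15, rotation=None, max_force=None): straight line of the TCP; rotation=None keeps the orientation; feed is the mean speed in m/s. With max_force (N) it stops when the force on the tool has changed by that much, and returns True; else False.
- set_joints(angles): joint-space move.
- gripper_to(opening, f_grip=None): finger opening in m; f_grip is the grip in N (None keeps the last); returns when the fingers have stopped.
- hold(seconds).
- inverse_kinematics(position, orientation): joint angles nearest the present ones, or None.
- observe(): the state.
- get_image(name): name is "scene" or "side" or "wrist"; returns (picture, depth): 480x640x3 uint8, red, green, blue; 480x640 float32, m along the optical axis (not along the pixel's ray), 0 where there is no reading.
- get_calibration(name): a dict with "intrinsics" (3x3 intrinsics, pixels), "world_from_camera" (4x4, takes a point from camera to world coordinates). Camera axes: x right, y down, z forward; pixel columns grow to the right and rows downward; lengths in m; the calibration is good to about 2 mm. The wrist camera is an equidistant fisheye: a pixel r from the principal point sees the ray r / f radians off the axis. A picture is of the moment at which its call begins: read the wrist's pose just before it. get_calibration takes no time and is no camera call; for the wrist camera it gives the pose at the moment of the call.
A pose or a line that the arm cannot do raises Unreachable and nothing moves.
- job_done(): hands the job in, once; it reports no verdict.
The state is a dict: "time_s": time; "q": joint angles; "joint_velocities": joint speeds; "joint_torque": joint torques, N m; "eef_pos": TCP position; "tcp_rot": TCP orientation; "ft_force": force on the tool from outside, world axes, zero at the start; "torque": the same for the moment, N m; "opening": finger opening in m.
Only numpy, scipy, OpenCV 4.12 (cv2) and the standard library are available. Lean on these libraries where they do the work, as an engineer would, in place of code of your own. Each camera call takes 0.05 s, during which the arm holds its last target.

## Working session

There is one attempt and no reset: what is moved stays moved. The work goes in short steps, each a Python script; the robot and the scene stay as the last script left them, time stands still between calls to the robot, and variables do not carry over. Pictures are saved under pics/ and viewed, and the job is handed in when it is done.

```bash
ls; mkdir -p pics
python3 - <<'E'
from plant import *
import cv2,numpy as np
for n in ("scene","side","wrist"):
    c=get_calibration(n); print(n,c["intrinsics"],c["world_from_camera"])
    im,d=get_image(n); cv2.imwrite(f"pics/{n}0.png",im[:,:,::-1]); np.save(f"pics/{n}0.npy",d)
s=observe(); print(s)
E
```

```text
pics
scene [[470.17564433   0.         313.08437159]
 [  0.         470.17564433 239.43113827]
 [  0.           0.           1.        ]] [[-0.32609587  0.63856439 -0.69706313  1.16316522]
 [ 0.94528702  0.21270311 -0.24736578  0.30726666]
 [-0.00969148 -0.73958969 -0.67298823  0.73033817]
 [ 0.          0.          0.          1.        ]]
side [[593.20296939   0.         303.09429032]
 [  0.         593.20296939 235.96576529]
 [  0.           0.           1.        ]] [[ 0.8919123  -0.27824567  0.35647131  0.08139439]
 [-0.45177202 -0.58289095  0.67538151 -0.70483667]
 [ 0.01986192 -0.76342484 -0.64559122  0.78098657]
 [ 0.          0.          0.          1.        ]]
wrist [[371.64829954   0.         323.01491686]
 [  0.         371.64829954 235.259239  ]
 [  0.           0.           1.        ]] [[ 0.24474167  0.92777604  0.28166138  0.08036934]
 [ 0.96958655 -0.23363143 -0.07292655  0.62325215]
 [-0.00185456  0.29094325 -0.95673851  0.37335188]
 [ 0.          0.          0.          1.        ]]
{'time_s': 0.15, 'q': array([ 1.19693254e+00,  2.21085245e-01,  1.52733891e+00, -1.59801061e-05,
        1.39468929e+00, -1.26115611e-01]), 'joint_velocities': array([ 0.00039695, -0.00334074, -0.00362493, -0.00061232, -0.00185486,
        0.00166743]), 'joint_torque': array([ 6.48742280e-04, -4.97486222e+01, -3.89902925e+01, -1.95293787e-04,
        7.25221340e-03, -1.33445971e-05]), 'eef_pos': array([0.15311238, 0.60548056, 0.23043057]), 'tcp_rot': array([-1.68656985,  1.56927546, -1.93431522]), 'ft_force': array([0.26125315, 0.16240294, 0.48266718]), 'torque': array([-0.02918429, -0.0058391 , -0.00529364]), 'opening': 0.08556182920296848}
```

View pics/scene0.png

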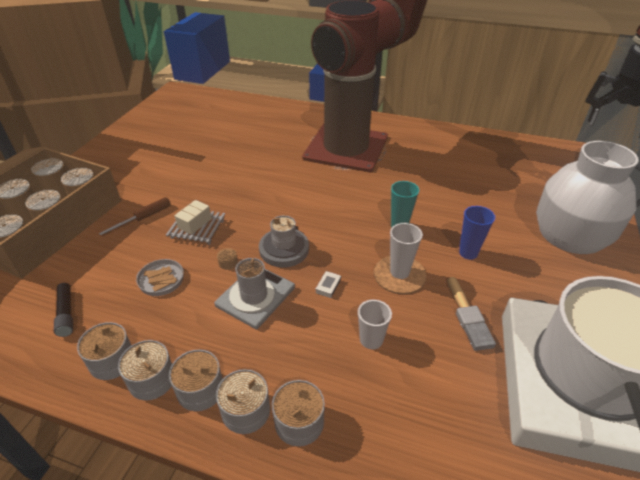

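View pics/side0.png

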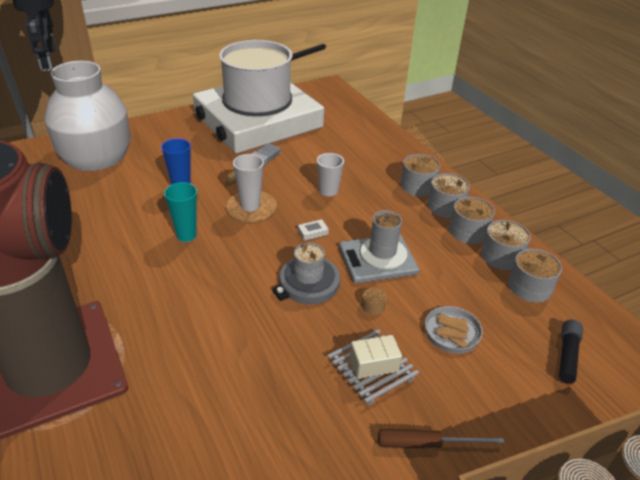

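View pics/wrist0.png

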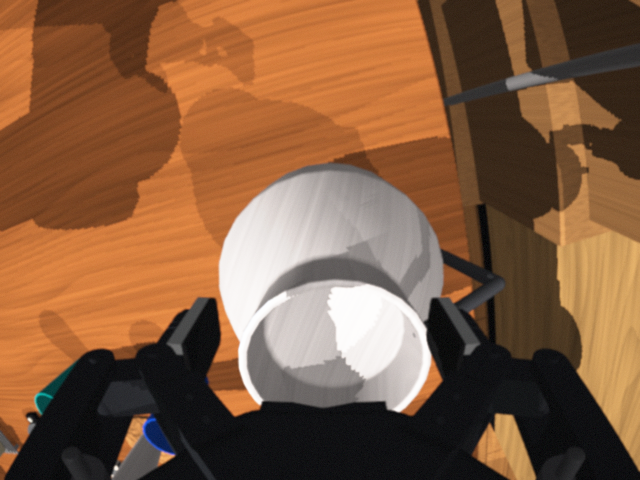

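```bash
cat > h.py <<'E'
import numpy as np,cv2
from plant import *
def cloud(n,im,d,c=None):
    c=c or get_calibration(n); K=c["intrinsics"];T=c["world_from_camera"]
    v,u=np.mgrid[0:480,0:640]
    P=np.stack([(u-K[0,2])/K[0,0]*d,(v-K[1,2])/K[1,1]*d,d],-1)
    W=P@T[:3,:3].T+T[:3,3]; W[d<=0]=np.nan
    return W
def circ(p):
    A=np.c_[2*p,np.ones(len(p))]; s=np.linalg.lstsq(A,(p**2).sum(1),rcond=None)[0]
    return s[:2],np.sqrt(s[2]+s[0]**2+s[1]**2)
E
python3 - <<'E'
from h import *
for n in ("scene","side"):
    im=cv2.imread(f"pics/{n}0.png"); d=np.load(f"pics/{n}0.npy"); W=cloud(n,im,d); np.save(f"pics/{n}W.npy",W)
    pts={"scene":dict(plate=(262,245),candletop=(285,222),unp=(252,268),wax=(192,215),tall=(404,235),short=(374,312),mat=(385,280),scale=(230,300),rack=(215,235)),
     "side":dict(candletop=(310,255),plate=(295,290),unp=(386,220),wax=(372,345),tall=(249,165),short=(330,162),mat=(235,208),scale=(400,270),rack=(400,385))}[n]
    for k,(u,v) in pts.items(): print(n,k,W[v,u].round(3))
    top=np.zeros((400,450,3),np.uint8)+40
    ok=np.isfinite(W[...,0]); 
    Q=W[ok]; C=im[ok]; o=np.argsort(Q[:,2]); Q=Q[o];C=C[o]
    r=((Q[:,0]-0.2)/0.0017).astype(int); cc=((0.35-Q[:,1])/0.0017).astype(int)
    m=(r>=0)&(r<400)&(cc>=0)&(cc<450)&(Q[:,2]<0.2); top[r[m],cc[m]]=C[m]
    cv2.imwrite(f"pics/{n}top.png",top)
E
```

```text
scene plate [ 0.483 -0.054  0.023]
scene candletop [ 0.45  -0.01   0.075]
scene unp [ 0.614 -0.011  0.091]
scene wax [ 0.475 -0.227  0.057]
scene tall [0.427 0.243 0.089]
scene short [0.614 0.228 0.055]
scene mat [0.486 0.225 0.008]
scene scale [ 0.65  -0.049  0.024]
scene rack [ 0.465 -0.184  0.001]
side candletop [ 0.458 -0.019  0.076]
side plate [ 0.419 -0.039  0.023]
side unp [ 0.627 -0.004  0.087]
side wax [ 0.459 -0.229  0.058]
side tall [0.464 0.27  0.092]
side short [0.651 0.256 0.055]
side mat [0.419 0.249 0.008]
side scale [ 0.622 -0.073  0.018]
side rack [ 0.485 -0.28   0.002]
```

View pics/sidetop.png

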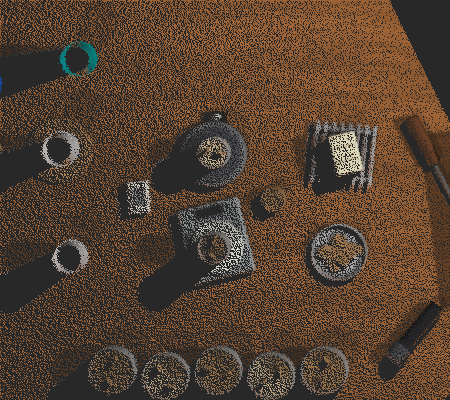

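View pics/scenetop.png

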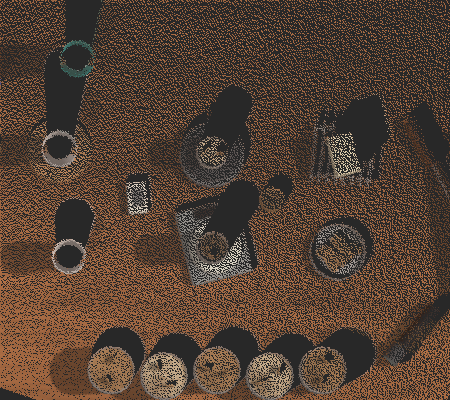

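```bash
cat > fit.py <<'E'
from h import *
from scipy.optimize import least_squares
def sel(W,c,r,z0,z1):
    Q=W.reshape(-1,3); Q=Q[np.isfinite(Q[:,0])]
    return Q[(np.hypot(Q[:,0]-c[0],Q[:,1]-c[1])<r)&(Q[:,2]>z0)&(Q[:,2]<z1)]
def outer(Q,c,R):
    # robust circle of known radius to outermost pts per azimuth
    for _ in range(4):
        a=np.arctan2(Q[:,1]-c[1],Q[:,0]-c[0]); r=np.hypot(Q[:,0]-c[0],Q[:,1]-c[1])
        b=((a+np.pi)/(2*np.pi)*36).astype(int)
        P=np.array([Q[b==k][np.argmax(r[b==k])][:2] for k in range(36) if (b==k).sum()>0])
        f=least_squares(lambda c:np.hypot(P[:,0]-c[0],P[:,1]-c[1])-R,c,loss='soft_l1',f_scale=.001); c=f.x
    free,Rf=circ(P)
    return c,np.sqrt((f.fun**2).mean()),len(P),free,Rf
E
python3 - <<'E'
from fit import *
for n in("scene","side"):
    W=np.load(f"pics/{n}W.npy"); print(n)
    for k,c,R,z,rr in [("candle",(.458,-.014),.027,.077,.032),("unp",(.617,-.013),.027,.098,.032),("tall",(.453,.248),.031,.116,.05),("short",(.636,.232),.0295,.080,.05),
        ("plate",(.460,-.014),.046,.025,.053),("platebig",(.460,-.014),.056,.0225,.07),("pan",(.617,-.013),.045,.022,.0475),("mat",(.453,.248),.055,.006,.07)]:
        Q=sel(W,c,rr,z-.004,z+.005)
        zz=sel(W,c,rr,z-.008,z+.012)[:,2]
        if len(Q)<10: print(k,len(Q));continue
        r=outer(Q,np.array(c),R); print(k,len(Q),r[0].round(4),"rms",r[1].round(4),r[2],"free",r[3].round(4),r[4].round(4),"zmed",np.median(Q[:,2]).round(4),np.percentile(zz,95).round(4))
    Q=sel(W,(.46,-.232),.06,.045,.07); print("wax z",np.median(Q[:,2]))
    Qt=Q[Q[:,2]>.0535]; rc=cv2.minAreaRect((Qt[:,:2]*1000).astype(np.float32)); print("wax",rc,np.median(Qt[:,2]))
    Q=sel(W,(.46,-.232),.09,.012,.024); rc=cv2.minAreaRect((Q[:,:2]*1000).astype(np.float32)); print("rack",rc)
    Q=sel(W,(.61,-.0),.10,.010,.028); rc=cv2.minAreaRect((Q[:,:2]*1000).astype(np.float32)); print("scale",rc)
    T=sel(W,(.54,.1),.03,-.02,.02); print("table z",np.median(T[:,2]))
E
cd pics; python3 -c "
import cv2
a=cv2.imread('side0.png'); cv2.imwrite('c1.png',cv2.resize(a[220:420,260:500],None,fx=3,fy=3,interpolation=2))
a=cv2.imread('scene0.png'); cv2.imwrite('c2.png',cv2.resize(a[180:340,150:330],None,fx=3.5,fy=3.5,interpolation=2))"
```

```text
scene
candle 312 [ 0.4596 -0.0107] rms 0.0033 36 free [ 0.4595 -0.0107] 0.0267 zmed 0.0756 0.0837
unp 327 [ 0.6213 -0.0113] rms 0.0008 36 free [ 0.6212 -0.0114] 0.0269 zmed 0.0963 0.1039
tall 197 [0.4528 0.2492] rms 0.0009 36 free [0.4527 0.2491] 0.0307 zmed 0.1163 0.1184
short 252 [0.636  0.2329] rms 0.0008 36 free [0.636 0.233] 0.0291 zmed 0.0804 0.0825
plate 655 [ 0.465  -0.0119] rms 0.0048 30 free [ 0.4605 -0.0131] 0.0508 zmed 0.0261 0.0318
platebig 787 [ 0.4629 -0.0103] rms 0.0009 31 free [ 0.4631 -0.0102] 0.0556 zmed 0.024 0.0292
pan 627 [ 0.619  -0.0132] rms 0.0017 29 free [ 0.6179 -0.0134] 0.0462 zmed 0.0233 0.0295
mat 1408 [0.4639 0.2487] rms 0.0139 33 free [0.4534 0.2481] 0.0682 zmed 0.0068 0.0094
wax z 0.058896089863446854
wax ((463.2320861816406, -233.13726806640625), (49.66788864135742, 70.46170043945312), 76.88558959960938) 0.05929754972032314
rack ((460.9414978027344, -231.999267578125), (107.83049011230469, 105.80931854248047), 5.414504051208496)
scale ((592.2819213867188, -8.651077270507812), (108.5274658203125, 169.40087890625), 75.89073944091797)
table z 0.01024562
[... 421 characters left out ...]
01 -0.0142] 0.0517 zmed 0.0252 0.031
platebig 1174 [ 0.4621 -0.0137] rms 0.0022 31 free [ 0.4612 -0.014 ] 0.0555 zmed 0.0237 0.0287
pan 633 [ 0.6171 -0.0153] rms 0.0017 28 free [ 0.6172 -0.0153] 0.0451 zmed 0.0224 0.0297
mat 1048 [0.4499 0.2382] rms 0.0117 33 free [0.452  0.2473] 0.0659 zmed 0.0061 0.0093
wax z 0.0580908591239081
wax ((461.7501525878906, -237.76763916015625), (48.81998825073242, 70.48685455322266), 76.69994354248047) 0.05840896585014055
rack ((461.72998046875, -234.03570556640625), (107.1767349243164, 105.79600524902344), 6.311473846435547)
scale ((591.3272705078125, -14.0606689453125), (112.22319030761719, 169.13182067871094), 75.69932556152344)
table z 0.009177479725618387
```

View pics/c1.png

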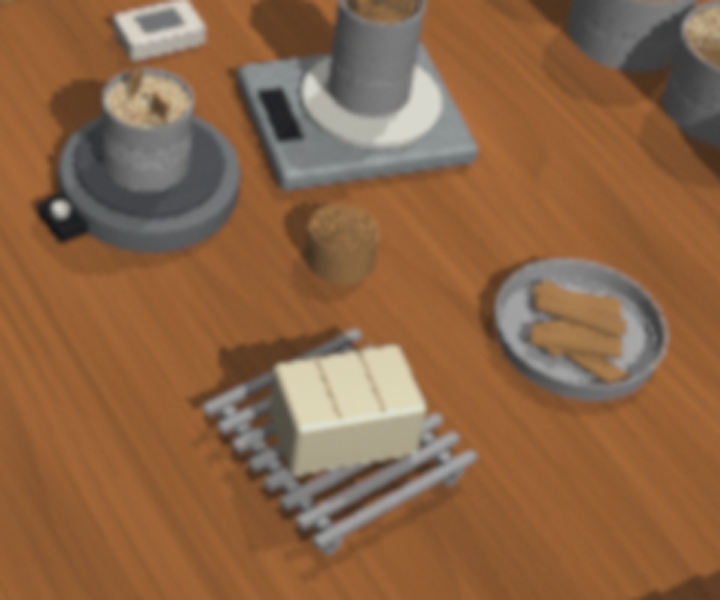

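View pics/c2.png

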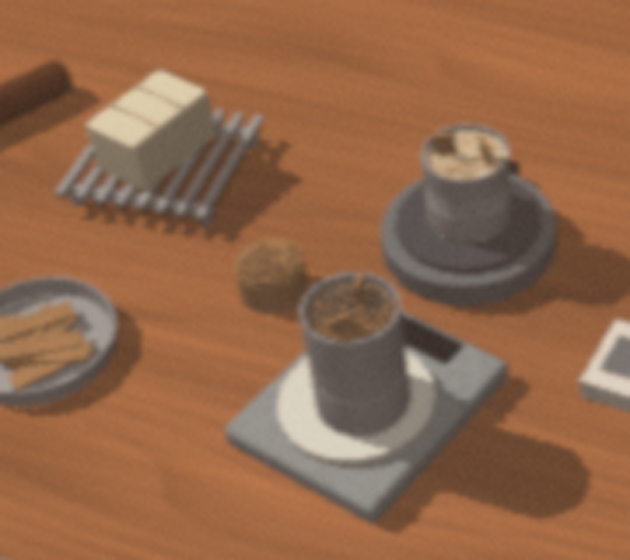

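```bash
cat >> h.py <<'E'
def yawfor(x,y,jaw=None):
    q1=np.arctan2(y,x)
    if jaw is None: return q1-np.pi/2
    yaw=jaw-np.pi/2
    c=[yaw+k*np.pi for k in(-2,-1,0,1,2)]
    return min(c,key=lambda a:abs(q1-a-np.pi/2))
def ori(yaw): return [0,np.pi/2,yaw]
def st(t=""):
    s=observe(); print(t,"t",round(s["time_s"],2),"p",s["eef_pos"].round(4),"F",s["ft_force"].round(1),"op",round(float(s["opening"]),4),"q6",s["q"][5].round(2)); return s
def snap(tag,names=("scene","side")):
    r={}
    for n in names:
        c=get_calibration(n); im,d=get_image(n); cv2.imwrite(f"pics/{n}{tag}.png",im[:,:,::-1]); W=cloud(n,im,d,c); np.save(f"pics/{n}W{tag}.npy",W); r[n]=W
    return r
E
python3 - <<'E'
from h import *
s=st("start")
move_l(s["eef_pos"]+np.array([0,0,.08]),feed=.2); st("up")
x,y=.4532,.2482
o=ori(yawfor(x,y))
for z in(.30,.22,.077): print(z,inverse_kinematics([x,y,z],o))
movep([x,y,.26],o); st("above")
E
```

```text
start t 0.15 p [0.1531 0.6055 0.2304] F [0.3 0.2 0.5] op 0.0856 q6 -0.13
up t 0.69 p [0.1531 0.6055 0.3104] F [-0.6 -0.4 -1.2] op 0.0853 q6 -0.13
0.3 [ 3.48337832e-01 -7.90307517e-02  1.71418361e+00 -4.44089210e-16
  1.50643979e+00 -1.52707887e-01]
0.22 [ 3.48337832e-01 -3.16693752e-02  1.81851503e+00 -4.44089210e-16
  1.35474700e+00 -1.52707887e-01]
0.077 [ 3.48337832e-01  1.33713626e-01  1.93611539e+00 -4.44089210e-16
  1.07176363e+00 -1.52707887e-01]
above t 2.41 p [0.453  0.249  0.2601] F [-0.6 -0.1 -0.1] op 0.0853 q6 -0.15
```

```bash
python3 - <<'E'
from h import *
x,y=.4532,.2482
hit=move_l([x,y,.077],feed=.12,max_force=12); st(f"down {hit}")
gripper_to(.05,f_grip=25); st("grip")
snap("1g")
E
python3 -c "
import cv2
a=cv2.imread('pics/side1g.png'); cv2.imwrite('pics/c3.png',cv2.resize(a[80:280,120:380],None,fx=3,fy=3,interpolation=2))"
```

```text
down False t 4.08 p [0.4539 0.2485 0.0778] F [ 0.3  0.1 -0.3] op 0.0852 q6 -0.15
grip t 4.44 p [0.4538 0.2484 0.0779] F [-0.4 -0.2  6.1] op 0.0609 q6 -0.15
```

View pics/c3.png

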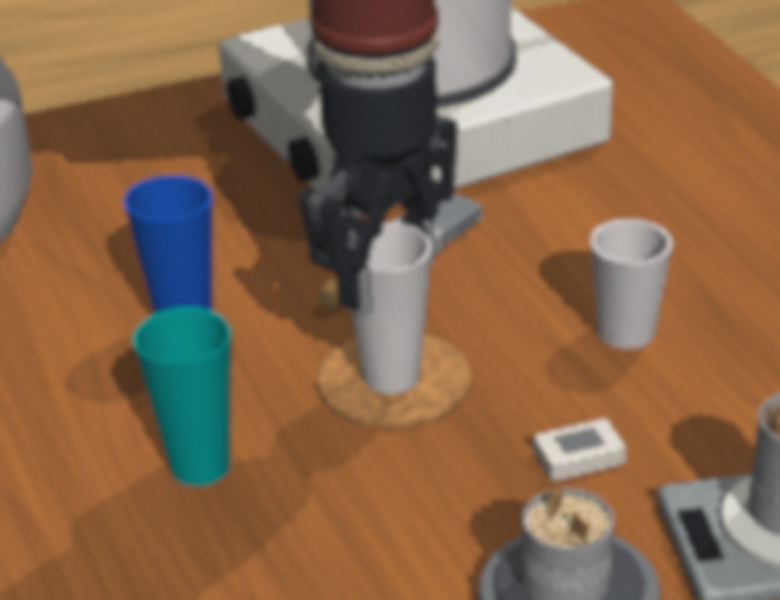

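```bash
python3 - <<'E'
from h import *
p=observe()["eef_pos"]
move_l([p[0],p[1],.21],feed=.12); st("lift")
x,y=.6361,.2314
move_l([x,y,.21],feed=.2,rotation=ori(yawfor(x,y))); st("over")
hold(.3); snap("2")
E
python3 - <<'E'
from fit import *
from h import *
for n in("scene","side"):
    W=np.load(f"pics/{n}W2.npy")
    Q=sel(W,(.6361,.2314),.045,.0,.27)
    for lo in np.arange(.0,.26,.01):
        m=(Q[:,2]>=lo)&(Q[:,2]<lo+.01)
        if m.sum()>15:
            print(n,lo.round(3),m.sum(),Q[m][:,:2].min(0).round(3),Q[m][:,:2].max(0).round(3))
E
python3 -c "
import cv2,numpy as np
b=[]
for n,(r,c) in dict(side=(0,180),scene=(140,280)).items():
  a=cv2.imread(f'pics/{n}2.png'); b.append(cv2.resize(a[r:r+220,c:c+180],None,fx=2.2,fy=2.2,interpolation=2))
cv2.imwrite('pics/c4.png',np.hstack(b))"
```

```text
lift t 5.8 p [0.4532 0.2482 0.2089] F [-0.1  0.1 -1.3] op 0.0607 q6 -0.15
over t 6.87 p [0.6353 0.2315 0.2095] F [-0.3  0.3 -0.4] op 0.0608 q6 -0.12
scene 0.0 810 [0.599 0.187] [0.681 0.276]
scene 0.01 63 [0.637 0.213] [0.66  0.256]
scene 0.02 101 [0.613 0.213] [0.661 0.257]
scene 0.03 142 [0.612 0.212] [0.661 0.258]
scene 0.04 164 [0.611 0.209] [0.662 0.259]
scene 0.05 181 [0.61  0.209] [0.663 0.259]
scene 0.06 206 [0.608 0.207] [0.664 0.26 ]
scene 0.07 249 [0.606 0.207] [0.665 0.261]
scene 0.08 141 [0.606 0.204] [0.666 0.262]
scene 0.14 83 [0.639 0.215] [0.655 0.252]
scene 0.15 85 [0.636 0.215] [0.657 0.254]
scene 0.16 97 [0.635 0.211] [0.658 0.255]
scene 0.17 97 [0.639 0.211] [0.659 0.256]
scene 0.18 121 [0.636 0.211] [0.66  0.257]
scene 0.19 110 [0.632 0.21 ] [0.661 0.258]
scene 0.2 114 [0.611 0.21 ] [0.662 0.259]
scene 0.21 130 [0.611 0.207] [0.672 0.259]
scene 0.22 161 [0.612 0.207] [0.677 0.261]
scene 0.23 195 [0.607 0.205] [0.679 0.262]
scene 0.24 206 [0.607 0.202] [0.679 0.263]
scene 0.25 46 [0.601 0.202] [0.679 0.263]
side 0.0 323 [0.593 0.187] [0.68  0.274]
side 0.01 67 [0.613 0.206] [0.653 0.238]
side 0.02 73 [0.613 0.205] [0.654 0.237]
side 0.03 72 [0.611 0.203] [0.654 0.235]
side 0.04 90 [0.611 0.203] [0.657 0.253]
side 0.05 142 [0.61  0.203] [0.661 0.258]
side 0.06 173 [0.608 0.2  ] [0.665 0.262]
side 0.07 206 [0.609 0.201] [0.668 0.263]
side 0.08 49 [0.608 0.198] [0.665 0.26 ]
side 0.14 76 [0.615 0.207] [0.652 0.238]
side 0.15 78 [0.614 0.207] [0.653 0.236]
side 0.16 86 [0.613 0.206] [0.655 0.242]
side 0.17 93 [0.611 0.204] [0.654 0.24 ]
side 0.18 100 [0.61  0.203] [0.653 0.237]
side 0.19 99 [0.609 0.201] [0.657 0.238]
side 0.2 100 [0.61  0.202] [0.657 0.235]
side 0.21 100 [0.599 0.201] [0.675 0.235]
side 0.22 178 [0.593 0.2  ] [0.679 0.259]
side 0.23 217 [0.593 0.199] [0.679 0.26 ]
side 0.24 253 [0.593 0.196] [0.68  0.262]
side 0.25 77 [0.593 0.199] [0.678 0.254]
```

View pics/c4.png

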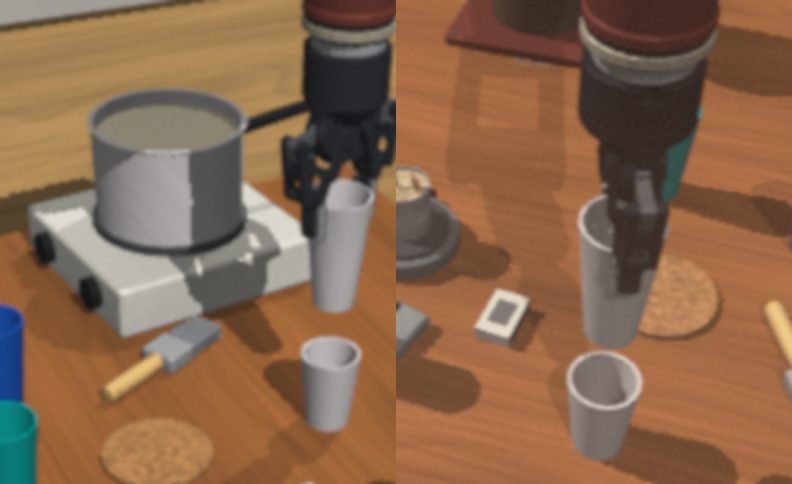

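```bash
cat >> fit.py <<'E'
def cone(Q,zf,r0,sl,c0,tilt=True):
    # outer cone: radius r0+sl*(z-zf)
    zm=Q[:,2].mean()
    def f(p): 
        return np.hypot(Q[:,0]-p[0]-p[2]*(Q[:,2]-zm),Q[:,1]-p[1]-p[3]*(Q[:,2]-zm))-(r0+sl*(Q[:,2]-zf))
    s=least_squares(f,[c0[0],c0[1],0,0],loss='soft_l1',f_scale=.001)
    return s.x,zm,np.median(abs(s.fun)),len(Q)
E
python3 - <<'E'
from fit import *
for n in("scene","side"):
    W=np.load(f"pics/{n}W2.npy")
    c=(.636,.2314)
    Q=sel(W,c,.034,.142,.205); r=cone(Q,.138,.020,.1,c); print(n,"tall",r[0].round(4),r[1:], "at foot",(r[0][:2]+r[0][2:]*(.138-r[1])).round(4))
    W0=np.load(f"pics/{n}W.npy")
    for nm,w in(("now",W),("init",W0)):
        Q=sel(w,c,.034,.012,.075); 
        # outer only
        rr=np.hypot(Q[:,0]-c[0],Q[:,1]-c[1]); Q=Q[abs(rr-(.0215+.1*Q[:,2]))<.005]
        r=cone(Q,0,.0215,.1,c); print(n,"short",nm,r[0].round(4),r[1:])
    Q=sel(W,c,.04,.074,.085); r=outer(Q,np.array(c),.0295); print("rim",r[0].round(4),r[1].round(4))
E
```

```text
scene tall [0.634  0.2324 0.0036 0.0014] (np.float64(0.17581697163167953), np.float64(0.00039895601719166715), 635) at foot [0.6338 0.2323]
scene short now [ 0.6371  0.2326  0.047  -0.0038] (np.float64(0.04937508302742403), np.float64(0.0016933139931835338), 941)
scene short init [ 0.6372  0.2325  0.0485 -0.0015] (np.float64(0.049337611047500125), np.float64(0.0016878393761319156), 940)
rim [0.636  0.2331] 0.0009
side tall [0.6363 0.2312 0.0048 0.0039] (np.float64(0.17536355333718584), np.float64(0.000981290805574601), 574) at foot [0.6361 0.231 ]
side short now [ 0.6371  0.2309 -0.0169 -0.0269] (np.float64(0.049977769017295295), np.float64(0.001195972031910051), 659)
side short init [ 0.6369  0.2309 -0.0175 -0.0263] (np.float64(0.0497363817923667), np.float64(0.001384216631376535), 660)
rim [0.6364 0.2295] 0.002
```

```bash
python3 - <<'E'
from h import *
x,y=.6372,.2313
h=move_l([x,y,.125],feed=.12,max_force=8); st(f"a {h}")
if not h:
    h=move_l([x,y,.092],feed=.03,max_force=6); st(f"b {h}")
snap("3")
E
python3 -c "
import cv2,numpy as np
b=[]
for n,(r,c) in dict(side=(60,220),scene=(160,290)).items():
  a=cv2.imread(f'pics/{n}3.png'); b.append(cv2.resize(a[r:r+200,c:c+160],None,fx=2.4,fy=2.4,interpolation=2))
cv2.imwrite('pics/c5.png',np.hstack(b))"
```

```text
a False t 8.12 p [0.6379 0.2315 0.126 ] F [ 0.1 -0.2  0.4] op 0.0611 q6 -0.12
b False t 9.38 p [0.6373 0.2314 0.0923] F [-0.2 -0.2 -1.3] op 0.061 q6 -0.12
```

View pics/c5.png

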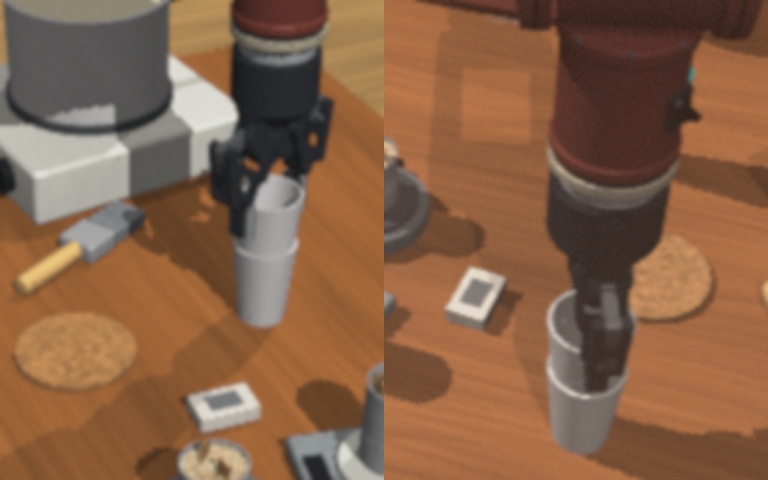

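```bash
python3 - <<'E'
from h import *
h=move_l([.6372,.2313,.0895],feed=.02,max_force=4); st(f"b {h}")
gripper_to(.082); st("open"); hold(.2)
move_l([.6372,.2313,.24],feed=.15); st("up")
snap("4")
# next candle
x,y=.4595,-.0123
movep([x,y,.20],ori(yawfor(x,y))); st("above candle")
E
python3 - <<'E'
from fit import *
for n in("scene","side"):
    W=np.load(f"pics/{n}W4.npy"); c=(.636,.2314)
    Q=sel(W,c,.045,.085,.16); print(n,np.percentile(Q[:,2],[50,90,99]))
    Qr=sel(W,c,.05,.118,.14); r=outer(Qr,np.array(c),.031); print("tallrim",r[0].round(4),r[1].round(4),r[4])
    Q=sel(W,c,.034,.012,.075); r=cone(Q,0,.0215,.1,c); print("short",r[0].round(4),r[2])
    Q=sel(W,c,.034,.085,.12); r=cone(Q,.017,.020,.1,c); print("tall",r[0].round(4),r[2])
E
```

```text
b False t 9.75 p [0.6372 0.2313 0.0893] F [-0.6 -0.1 -1.1] op 0.0608 q6 -0.12
open t 10.1 p [0.6374 0.2313 0.0897] F [-0.7 -0.5  0.4] op 0.0818 q6 -0.12
up t 11.45 p [0.6365 0.2311 0.2385] F [ 0.  -0.   0.1] op 0.0823 q6 -0.12
above candle t 12.72 p [ 0.4605 -0.012   0.2007] F [-1.6  0.3 -0. ] op 0.0824 q6 -0.17
scene [0.11053244 0.12688046 0.12917211]
tallrim [0.6362 0.2328] 0.0007 0.030869485727653953
short [ 0.6352  0.2326  0.0072 -0.0013] 0.0004527956448197694
tall [6.371e-01 2.328e-01 7.100e-03 6.000e-04] 0.0015084087741120376
side [0.11134755 0.12503554 0.12784593]
tallrim [0.6368 0.2304] 0.0015 0.031664852798753994
short [ 0.6375  0.2316 -0.0124  0.0048] 0.000988370531740456
tall [ 0.6365  0.2303 -0.0476 -0.0308] 0.0013341923355114568
```

View pics/side4.png

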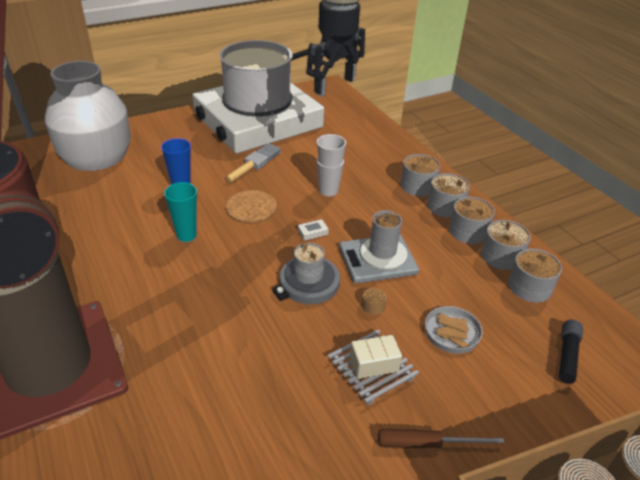

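```bash
python3 - <<'E'
from fit import *
for n,uv in(("side",(251,206)),("scene",(400,276))):
    W=np.load(f"pics/{n}W4.npy"); print(W[uv[1],uv[0]])
    Q=sel(W,(.453,.248),.08,.0045,.012); P=Q[:,:2]; print((P.min(0)+P.max(0))/2,P.max(0)-P.min(0))
E
python3 - <<'E'
from h import *
x,y=.4593,-.0123
h=move_l([x,y,.037],feed=.12,max_force=12); st(f"down {h}")
gripper_to(.045,f_grip=30); st("grip")
p=observe()["eef_pos"]
move_l([x,y,.15],feed=.12); st("lift")
snap("5")
E
```

```text
[0.45237029 0.24037659 0.00809463]
[0.45563414 0.25782572] [0.10867002 0.13470773]
[0.46533562 0.25196845 0.00822727]
[0.45025494 0.2531993 ] [0.12177441 0.13516302]
down False t 14.22 p [ 0.46   -0.0124  0.0377] F [ 0.5 -0.1  0.1] op 0.0819 q6 -0.17
grip t 14.6 p [ 0.4599 -0.0124  0.0377] F [-0.8  0.5  5.2] op 0.0534 q6 -0.17
lift t 15.69 p [ 0.4586 -0.0122  0.149 ] F [ 0.3  0.3 -2.2] op 0.0531 q6 -0.17
```

View pics/side5.png

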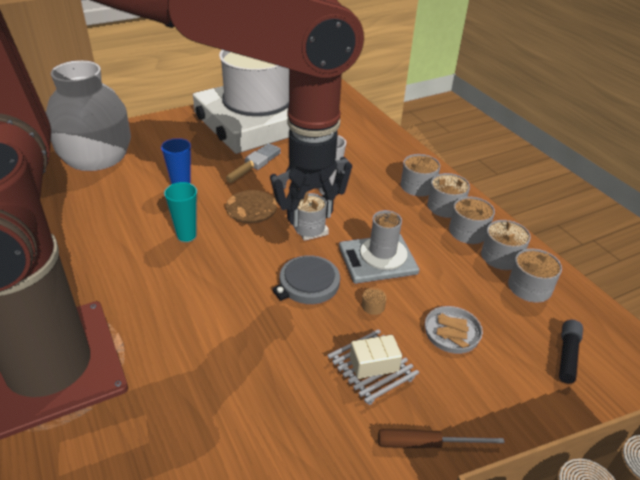

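```bash
python3 - <<'E'
from fit import *
for n in("scene","side"):
    W=np.load(f"pics/{n}W5.npy"); c=(.4620,-.012)
    Q=sel(W,c,.06,.018,.030); r=outer(Q,np.array(c),.056); print(n,"plate",r[0].round(4),r[1].round(4),r[2:])
E
python3 - <<'E'
from h import *
x,y=.456,.247
move_l([x,y,.15],feed=.2,rotation=ori(yawfor(x,y))); st("over")
h=move_l([x,y,.030],feed=.12,max_force=10); st(f"a {h}")
h=move_l([x,y,.013],feed=.025,max_force=5); st(f"b {h}")
gripper_to(.082); st("open")
move_l([x,y,.15],feed=.15)
snap("6")
x,y=.6213,-.0125
movep([x,y,.2],ori(yawfor(x,y))); st("above unp")
E
python3 -c "
import cv2
a=cv2.imread('pics/side6.png'); cv2.imwrite('pics/c6.png',a[60:340,120:520])"
```

```text
scene plate [ 0.4633 -0.0102] 0.0013 (36, array([ 0.46301425, -0.01024879]), np.float64(0.05597362882880733))
side plate [ 0.4621 -0.0139] 0.0012 (36, array([ 0.46213387, -0.01393833]), np.float64(0.05553685189175932))
over t 17.24 p [0.456  0.2462 0.1499] F [ 1.1 -0.1 -1.7] op 0.0532 q6 -0.15
a False t 18.39 p [0.4568 0.2473 0.0308] F [-0.2  0.8 -1.7] op 0.0535 q6 -0.15
b True t 18.9 p [0.4561 0.2471 0.0184] F [-0.5 -1.3  5.6] op 0.0532 q6 -0.15
open t 19.3 p [0.4552 0.2467 0.0177] F [ 0.4 -0.3  0.4] op 0.0817 q6 -0.15
above unp t 21.62 p [ 0.6207 -0.0113  0.1994] F [-0.1  0.2 -0.5] op 0.0819 q6 -0.13
```

View pics/c6.png

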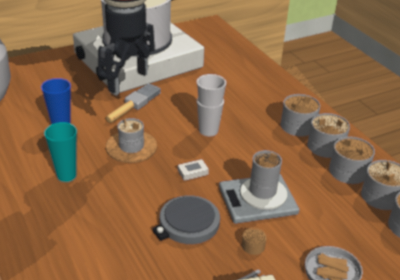

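```bash
python3 - <<'E'
from h import *
x,y=.6213,-.0125
h=move_l([x,y,.046],feed=.12,max_force=12); st(f"down {h}")
gripper_to(.045,f_grip=30); st("grip")
move_l([x,y,.16],feed=.12); st("lift")
x,y=.4627,-.012
move_l([x,y,.16],feed=.2,rotation=ori(yawfor(x,y))); hold(.2); st("over")
snap("7")
E
python3 - <<'E'
from fit import *
for n in("scene","side"):
    W=np.load(f"pics/{n}W7.npy"); c=(.462,-.012)
    Q=sel(W,c,.034,.138,.165); r=cone(Q,.15,.027,0,c); print(n,r[0].round(4),r[1:])
    Q=sel(W,c,.06,.018,.030); r=outer(Q,np.array(c),.056); print(n,"plate",r[0].round(4),r[1].round(4))
    Q=sel(W,(.618,-.014),.0475,.018,.028); r=outer(Q,np.array((.618,-.014)),.045); print(n,"pan",r[0].round(4),r[1].round(4),r[2:])
E
```

```text
down False t 23.06 p [ 0.6221 -0.0126  0.0471] F [0.4 0.1 0.5] op 0.0818 q6 -0.13
grip t 23.43 p [ 0.622  -0.0126  0.0469] F [-0.6  0.3  3.9] op 0.0535 q6 -0.13
lift t 24.53 p [ 0.6205 -0.0124  0.1588] F [ 0.   0.2 -1.3] op 0.0539 q6 -0.13
over t 25.68 p [ 0.4634 -0.0121  0.1599] F [ 0.1  0.  -0.9] op 0.0533 q6 -0.17
scene [ 0.462  -0.0114  0.0005 -0.0122] (np.float64(0.15060318693832658), np.float64(0.0005804163756405953), 257)
scene plate [ 0.4627 -0.0104] 0.0013
scene pan [ 0.6198 -0.0145] 0.0018 (36, array([ 0.61918864, -0.01392594]), np.float64(0.04611243408481469))
side [ 0.4636 -0.0121  0.0132 -0.0013] (np.float64(0.15171114611280076), np.float64(0.0007636746151088551), 386)
side plate [ 0.4627 -0.0135] 0.0009
side pan [ 0.6193 -0.0165] 0.0018 (36, array([ 0.61946935, -0.01639827]), np.float64(0.04497861424103397))
```

View pics/side7.png

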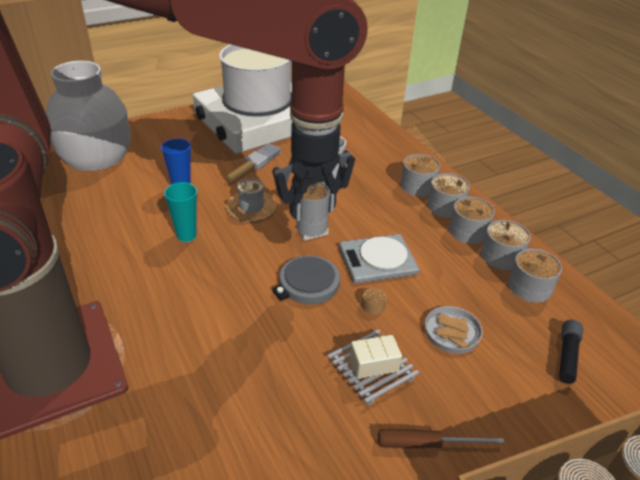

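```bash
python3 - <<'E'
from h import *
x,y=.4627,-.012
h=move_l([x,y,.060],feed=.12,max_force=10); st(f"a {h}")
h=move_l([x,y,.043],feed=.025,max_force=5); st(f"b {h}")
gripper_to(.082); st("open")
move_l([x,y,.17],feed=.15)
x,y=.4625,-.2355
o=ori(yawfor(x,y,np.radians(76.8)))
movep([x,y,.17],o); st("above wax")
snap("8",("scene","side","wrist"))
E
cd pics; python3 -c "
import cv2,numpy as np
cv2.imwrite('c8.png',np.hstack([cv2.imread('wrist8.png')[:,100:540],cv2.imread('side8.png')[:,200:540]]))"
```

```text
a False t 26.76 p [ 0.4634 -0.0121  0.0607] F [-0.5  0.8 -0.3] op 0.0534 q6 -0.17
b True t 27.24 p [ 0.463  -0.012   0.0496] F [-0.5  0.5  3.3] op 0.0532 q6 -0.17
open t 27.64 p [ 0.4621 -0.0119  0.049 ] F [ 0.7  0.3 -0.7] op 0.082 q6 -0.17
above wax t 29.82 p [ 0.4623 -0.2349  0.1693] F [-0.3  0.6 -0.7] op 0.0821 q6 1.18
```

View pics/c8.png

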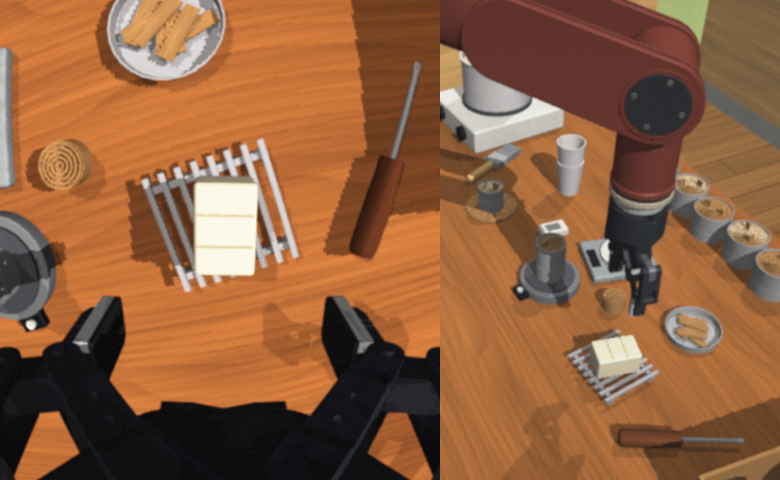

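```bash
python3 - <<'E'
from h import *
x,y=.4625,-.2355
h=move_l([x,y,.023],feed=.12,max_force=12); st(f"down {h}")
gripper_to(.035,f_grip=30); st("grip")
move_l([x,y,.15],feed=.12); st("lift")
snap("9")
x,y=.6192,-.0154
move_l([x,y,.15],feed=.2); hold(.2); st("over")
snap("10")
E
python3 - <<'E'
from fit import *
for n in("scene","side"):
    W=np.load(f"pics/{n}W10.npy"); c=(.619,-.015)
    Q=sel(W,c,.05,.13,.200); h=np.histogram(Q[:,2],np.arange(.13,.2,.005)); print(h[0])
    # bottom 20mm (below finger)
    P=Q[Q[:,2]<.15]; rc=cv2.minAreaRect((P[:,:2]*1000).astype(np.float32)); print(n,rc,P[:,2].min())
    W=np.load(f"pics/{n}W9.npy")
    Q=sel(W,(.4615,-.233),.09,.012,.024); rc=cv2.minAreaRect((Q[:,:2]*1000).astype(np.float32)); print("rack",rc)
E
cd pics; python3 -c "
import cv2,numpy as np
cv2.imwrite('c10.png',np.hstack([cv2.imread('scene10.png')[100:400,100:460],cv2.imread('side10.png')[100:400,200:540]]))"
```

```text
down False t 31.35 p [ 0.4631 -0.236   0.0238] F [-0.5 -0.   1. ] op 0.0818 q6 1.18
grip t 31.78 p [ 0.4629 -0.2358  0.0236] F [-0.3  0.2  4.2] op 0.0445 q6 1.18
lift t 32.99 p [ 0.4619 -0.2351  0.149 ] F [ 0.2  0.1 -0.7] op 0.0448 q6 1.18
over t 34.79 p [ 0.619  -0.0162  0.1501] F [ 0.3  0.5 -0.4] op 0.0444 q6 1.65
[  0   0   0  28  62  76  78  79  86  92 174 361  45  47]
scene ((631.6793212890625, -2.4804039001464844), (32.8564453125, 75.96347045898438), 43.95690155029297) 0.1459004335705657
rack ((460.3849182128906, -231.76768493652344), (106.87740325927734, 105.60232543945312), 5.874228000640869)
[  0   0   4  53  80  81 108 104 106  96 240 167  26  36]
side ((606.1785888671875, -29.425491333007812), (35.07914352416992, 80.22344970703125), 45.573883056640625) 0.1443412736720575
rack ((461.3154296875, -234.44439697265625), (106.93256378173828, 106.00894165039062), 6.045507431030273)
```

View pics/c10.png

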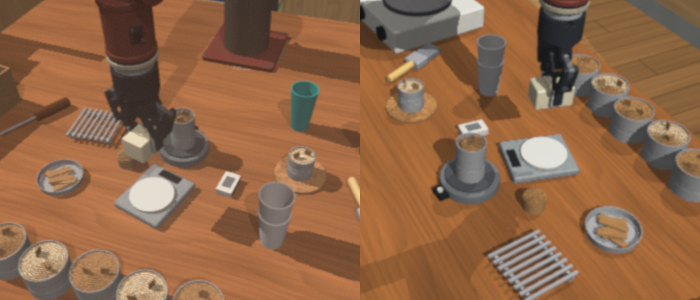

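```bash
python3 - <<'E'
from fit import *
P=[]
for n in("scene","side"):
    W=np.load(f"pics/{n}W10.npy"); Q=sel(W,(.619,-.015),.05,.144,.165); P.append(Q+([0,-.0013,0] if n=="scene" else [0,.0013,0]))
P=np.vstack(P); print(cv2.minAreaRect((P[:,:2]*1000).astype(np.float32)))
E
python3 - <<'E'
from h import *
x,y=.6192,-.0154
h=move_l([x,y,.038],feed=.12,max_force=10); st(f"a {h}")
h=move_l([x,y,.020],feed=.025,max_force=5); st(f"b {h}")
gripper_to(.075); st("open")
move_l([x,y,.17],feed=.15)
x,y=.456,.247
movep([x,y,.17],ori(yawfor(x,y))); st("above candle")
snap("11")
E
python3 - <<'E'
from fit import *
for n in("scene","side"):
    W=np.load(f"pics/{n}W11.npy"); 
    Q=sel(W,(.619,-.015),.06,.0575,.07); print(n,"wax",cv2.minAreaRect((Q[:,:2]*1000).astype(np.float32)),np.median(Q[:,2]),"mean",Q.mean(0).round(4))
    Q=sel(W,(.4627,-.012),.034,.093,.106); r=outer(Q,np.array((.4627,-.012)),.027); print("unp",r[0].round(4),r[1].round(4),np.percentile(Q[:,2],50))
    Q=sel(W,(.455,.247),.034,.052,.064); r=outer(Q,np.array((.455,.247)),.027); print("candle",r[0].round(4),r[1].round(4),len(Q))
E
```

```text
((617.591064453125, -16.09674072265625), (71.21949768066406, 72.18556213378906), 75.85504150390625)
a False t 35.98 p [ 0.6201 -0.0155  0.039 ] F [ 0.2 -0.5 -0.4] op 0.0445 q6 1.65
b True t 36.48 p [ 0.6195 -0.0154  0.0273] F [0.4 0.5 4. ] op 0.0448 q6 1.65
open t 36.88 p [ 0.6185 -0.0153  0.0263] F [-0.2  0.1 -0.2] op 0.0751 q6 1.65
above candle t 39.58 p [0.4562 0.2467 0.1698] F [ 0.  -0.2  0.1] op 0.0747 q6 -0.15
scene wax ((618.70458984375, -13.557884216308594), (45.82188415527344, 71.42105102539062), 76.50233459472656) 0.06315540557408972 mean [ 0.6215 -0.0127  0.063 ]
unp [ 0.463  -0.0105] 0.0019 0.09891145338661833
candle [0.4554 0.2485] 0.0008 416
side wax ((617.788818359375, -16.909587860107422), (49.548336029052734, 70.45555877685547), 74.76586151123047) 0.062309942749300684 mean [ 0.6162 -0.019   0.0622]
unp [ 0.4627 -0.0134] 0.0013 0.09784303977540765
candle [0.4558 0.2456] 0.0017 335
```

View pics/side11.png

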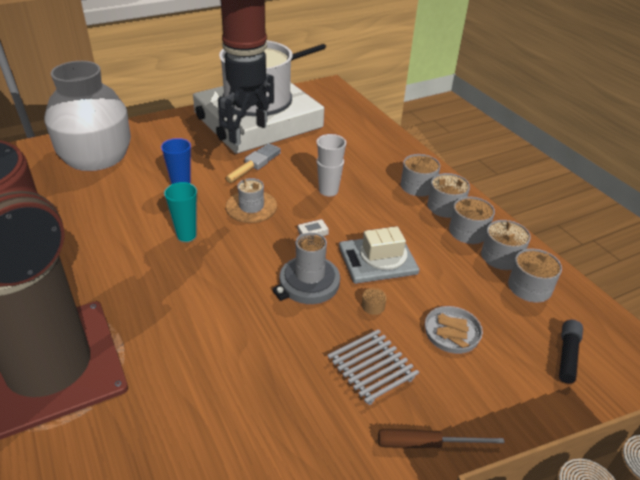

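```bash
python3 - <<'E'
from h import *
gripper_to(.082)
x,y=.4556,.247
h=move_l([x,y,.018],feed=.12,max_force=12); st(f"down {h}")
gripper_to(.045,f_grip=30); st("grip")
move_l([x,y,.18],feed=.12); st("lift")
x,y=.4613,-.233
move_l([x,y,.18],feed=.2,rotation=ori(yawfor(x,y))); st("over")
h=move_l([x,y,.045],feed=.12,max_force=10); st(f"a {h}")
h=move_l([x,y,.025],feed=.025,max_force=5); st(f"b {h}")
snap("12")
gripper_to(.082); st("open")
move_l([x,y,.2],feed=.15)
movep([.35,-.45,.3],ori(yawfor(.35,-.45)));hold(.3)
snap("13")
E
python3 - <<'E'
from fit import *
for n in("scene","side"):
    W=np.load(f"pics/{n}W13.npy"); 
    Q=sel(W,(.619,-.015),.06,.0575,.07); print(n,"wax",cv2.minAreaRect((Q[:,:2]*1000).astype(np.float32)),np.median(Q[:,2]),"mean",Q.mean(0).round(4))
    Q=sel(W,(.4627,-.012),.034,.093,.106); r=outer(Q,np.array((.4627,-.012)),.027); print("unp",r[0].round(4),r[1].round(4),np.percentile(Q[:,2],50))
    Q=sel(W,(.4613,-.233),.034,.064,.076); r=outer(Q,np.array((.4613,-.233)),.027); print("candle",r[0].round(4),r[1].round(4),len(Q),np.median(Q[:,2]))
    Q=sel(W,(.4615,-.233),.09,.012,.022); rc=cv2.minAreaRect((Q[:,:2]*1000).astype(np.float32)); print("rack",rc)
    c=(.6365,.2315); Qr=sel(W,c,.05,.118,.14); r=outer(Qr,np.array(c),.031); print("tallrim",r[0].round(4),r[1].round(4),np.percentile(Qr[:,2],95))
E
```

```text
down False t 41.33 p [0.4563 0.2473 0.0188] F [ 0.6 -0.3  0.1] op 0.0822 q6 -0.15
grip t 41.71 p [0.4562 0.2472 0.0188] F [-0.8  0.2  5.5] op 0.0534 q6 -0.15
lift t 43.21 p [0.455  0.2468 0.179 ] F [ 0.2 -0.5 -1.3] op 0.0535 q6 -0.15
over t 45.76 p [ 0.4614 -0.2324  0.18  ] F [ 0.  -0.3 -1.8] op 0.0536 q6 -0.15
a False t 47.03 p [ 0.462  -0.2335  0.0459] F [ 0.1 -0.4 -1.3] op 0.0531 q6 -0.15
b True t 47.62 p [ 0.4612 -0.233   0.0306] F [-0.4  0.3  3.9] op 0.0533 q6 -0.15
open t 48.12 p [ 0.4603 -0.2323  0.0297] F [-0.5  0.7  0.3] op 0.0822 q6 -0.15
scene wax ((618.9232177734375, -14.223028182983398), (46.99909973144531, 71.33248138427734), 77.73873138427734) 0.06317883163232241 mean [ 0.6215 -0.0125  0.0629]
unp [ 0.463  -0.0106] 0.0014 0.09881969423231485
candle [ 0.4614 -0.2312] 0.0035 315 0.06845959297618598
rack ((460.7021789550781, -232.03228759765625), (109.93135833740234, 105.85777282714844), 5.1312947273254395)
tallrim [0.636  0.2327] 0.0006 0.12841168760019683
side wax ((617.850830078125, -17.57334327697754), (49.674034118652344, 72.43301391601562), 79.98121643066406) 0.06222784934398351 mean [ 0.6165 -0.0193  0.062 ]
unp [ 0.4628 -0.0135] 0.001 0.09784680121630435
candle [ 0.4608 -0.2341] 0.0006 303 0.06743372192582864
rack ((461.5336608886719, -234.1685333251953), (105.81407165527344, 105.77804565429688), 5.579276084899902)
tallrim [0.637  0.2309] 0.0014 0.1276509614139266
```

View pics/side13.png

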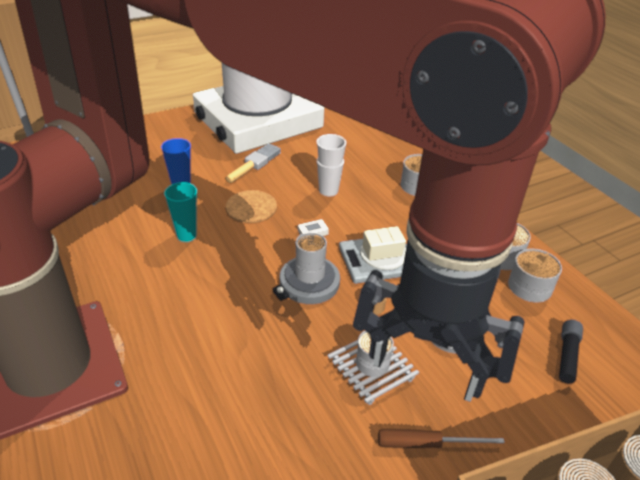

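View pics/scene13.png

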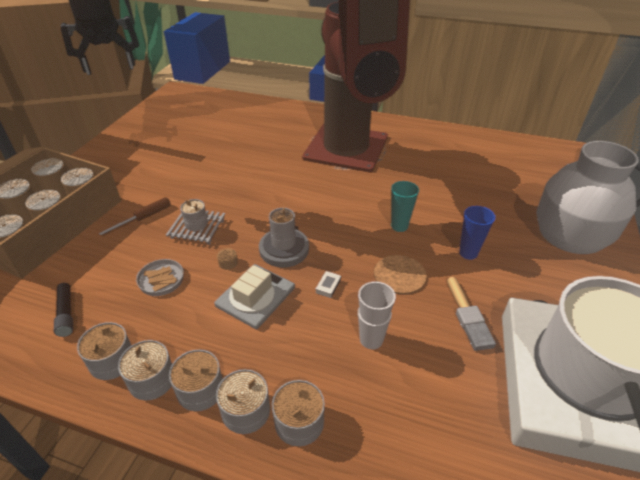

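Run:
```python
from h import *
hold(.5); st(); print(job_done())
```

```text
t 51.33 p [ 0.35 -0.45  0.3 ] F [ 0.7 -0.5  0.6] op 0.0821 q6 -0.14
the job is handed in; nothing more can be done
None
```

The bench is changed over and the job is handed in at 51 s of the 128 s allowed. The hand-in gives no verdict, so the figures below are my own last camera checks.

I nested the tall beaker in the short one first, by lowering it slowly with a force stop, which never triggered. I then parked the candle on the cork mat, moved the unpoured tin to the plate and the wax block to the scale, and took the candle to the rack.

| Item | Offset from its place | Limit | Height check |
|---|---|---|---|
| Candle on rack | about 1 mm | 15 mm | landed at the expected height |
| Unpoured tin on plate | about 1 mm | 15 mm | landed at the expected height |
| Wax block on scale | about 1–2 mm | 15 mm | landed at the expected height |
| Tall beaker in short one | within about 1 mm | 8 mm | foot about 16–18 mm above the short one's foot (8–28 mm allowed) |

- **Short beaker:** it stayed within about 2 mm of where it started, which is within the measuring error.
- **Upright and clear:** everything looked upright in the last pictures, with the gripper open and clear. The blue and turquoise look-alikes were not touched.
- **Disagreement:** the two cameras differ by about 2–3 mm in y throughout, so I used their average. One candle circle fit from the scene camera was noisy (3.5 mm rms), but the side camera's fit was clean. No check failed.

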